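# Lock the retaining collar on the mould turner's shaft

### The job

The retaining collar on the mould turner's shaft is loose. Slide it gently right up against the bearing, turn it until its brass thumb screw faces the flat milled along the shaft, and tighten the screw firmly down into the flat, keeping the collar against the bearing; never force the screw against the round of the shaft or with the collar askew. Then let go, leaving the tape, wax, key and screwdriver undisturbed.

Things in the scene. Friction and masses are not known exactly. Their poses are not given: they have to be found in the camera images.
- turner: The mould turner, fixed to the table: grey base plate 140 x 290 x 12 mm with blue gearbox and black motor, coupling, grey pillow-block bearing, steel shaft. Origin: centre of the plate's underside, on the table. The shaft axis runs along the turner's y axis at x = 0, 90 mm above the table; gearbox toward +y, free end at y = -130 mm. x points away from the robot at yaw 0.
- gearbox: Blue gearbox, 86 x 72 mm, top 115 mm above the table, centred at turner y = +102 mm; origin and axes of the turner. It holds the 32 mm shaft still. One bright flat is milled along the shaft, 6 mm deep, 5 mm wide at its floor, its sides bevelled at 45 deg to a mouth 14 mm wide. It faces anywhere from 0.80 rad toward the robot (turner -x) of straight up to 0.20 rad away: not measured, look or feel.
- bearing: Grey pillow block on the shaft, housing radius 34 mm (104 mm wide at its foot), turner y = 0 to +24 mm; origin and axes of the turner. The bright ring face that the collar must meet lies at turner y = -4 mm. Turning the screw's nose against a side of the flat drives the collar along the shaft with up to 12 N: keep a light push (15 N or so, never near 60) toward the bearing meanwhile.
- collar: Dark steel retaining collar round the shaft, 56 mm in diameter, 28 mm long, with a boss for the thumb screw. Origin on the shaft axis at the middle of its length (turner y = -18 mm when it touches the bearing ring); y along the shaft toward the bearing, z outward along the thumb screw. It slides (about 3 N of drag) and turns (0.12 N m of drag, -1.45 to +1.45 rad) and stays where it is left.
- collar_slide (a joint): Gap between collar and bearing ring, m: 0 touching, grows toward the shaft's free end; starts 0.022 to 0.055.
- collar_turn (a joint): Turn of the collar about the shaft, rad: 0 when the thumb screw points straight up, negative when it leans toward the robot (turner -x), positive when it leans away. Starts between -1.1 and -0.8.
- thumb_screw: The collar's thumb screw, turned by its brass head; origin on the shaft axis at the start, z outward. Its nylon nose tapers at 45 deg from 12 mm to a 4 mm end. Within about 0.35 rad of facing the flat the nose goes in; where it bears on a bevelled side it swings the collar toward centre once the head is let go: screw in some 1.3 rad at a time and let go between; the head moves with the collar.
- screw_head (a point): Middle of the knurled brass head of the thumb screw, a cylinder 28 mm in diameter and 22 mm long on the screw's axis: 55 mm from the shaft axis at the start, 48.6 mm when the nose meets the floor of the flat, 47.4 mm hard down on the boss. z axis outward along the screw.
- screw_turn (a joint): Turn of the thumb screw, rad: 0 at the start, grows clockwise seen from its head and feeds in 6 mm a turn. The nose meets the round at 0.4: turned on to 3.0 there it bears with about 50 N and, let go, springs back 0.1 to 0.6 (on the flat's rim later, and less); over the flat it stays. In the flat it bottoms at about 6.7 and gains some 18 N a rad, more if askew; 7.5 to 7.9 is firm, 8.0 the stop.
- masking_tape: Roll of cream masking tape, 103 mm across, 25 mm high, lying flat. Origin: centre of its underside.
- wax_bar: Bar of green modelling wax, 37 x 76 x 14 mm. Origin: centre of its underside.
- hex_key: Black 5 mm hex key, 48 x 80 mm, lying flat. Origin: centre of its underside.
- screwdriver: Small screwdriver with yellow handle, 131 mm long, 16 mm thick. Origin: centre of its underside.

How it is judged:
By the outcome, as a careful person would: the job done as asked, in the order asked, and still so for the second after the job is handed in, with the robot touching nothing.
It also fails if it takes over 72 s, if anything falls off the work surface, if the arm or the gripper's body presses on something with over 40 N, if the wrist force passes 120 N, or if a joint passes its speed limit or range.

### The arm

A 6-joint arm with a two-finger parallel gripper is mounted at the origin on the work surface; the furniture and walls round the work are solid. World frame = base frame: x ahead of the robot, y to its left, z up, the work surface at z = 0. Lengths are in m, angles in rad, forces in N, time in s.
With the tool pointing down it reaches from about 0.275 to 0.75 m from the base axis. Payload 10.2 kg.
Tool frame: the origin (TCP) lies at the very end of the fingers, on their centre line; the grasp point (between the pads) lies 19 mm behind it; z points along the fingers, y is the line along which they close (so a half turn about z gives the same grasp; the last joint's range is limited). The gripper opens to 88 mm and grips with 3 to 60 N. Pads are 18 mm wide; open, the fingers measure 123 mm over their backs; the gripper's body (75 mm by 187 mm) begins 45 mm behind the grasp point.
Start: joints at [0.932, 0.313, 1.498, -0, 1.331, -0.223], TCP at [0.212, 0.48, 0.239] pointing down, gripper open.
Joint ranges: [-2.94, 2.94], [-0.97, 2.17], [0.19, 2.56], [-1.23, 4.37], [0.02, 3.11], [-2.88, 2.88]. Speed limits (rad/s): [2.39, 2.39, 3.01, 3.14, 3.14, 3.14].

### API

Orientations are given as a unit quaternion [x, y, z, w].
In Python, from rig import bot gives the robot as it stands.
- The arm moves only by the tool servo_tool, never from a script. Its argument "series" is a list of rows, each a list of 7 numbers: the shift along the tool's x, y, z in cm, then the turn, a rotation vector about the tool's x, y, z in degrees, then the closure in counts, from 0 (fully open) to 255 (shut). In form: [[dx, dy, dz, ax, ay, az, grip], ...]. A call has 1 to 8 rows; each row is the pose to reach, as a shift and turn from the pose commanded when the call began, along the tool's axes at that moment; what a row does not reach only later rows make up. A row lasts 1/12 s, in which the tool goes at most 41.7 mm and 7.16 degrees, less where a joint would pass 70% of its speed; a pose out of reach is approached as far as the arm can. A call with a gripper value outside its range is refused whole. The fingers move at their own pace and stop on an object; "grip_force" is the grip in N (left out, the last holds). Time passes only in rows, so rows that repeat a pose let the fingers close. It gives the time, the measured TCP pose, the force, the opening and the grip force at its end, in the units of the state.
- bot.sense(): the state, without advancing time (a new reading comes with each control period).
- bot.camera(name): name is "scene" or "top" or "wrist"; returns a dict with "image" (384x512x3 uint8, red, green, blue), "intrinsics" (3x3 intrinsics, pixels), "k1" (the pictures are not rectified: a ray, as slopes to the right and down, at radius r is drawn at 1 + k1 r^2 times it, then the intrinsics apply), "world_to_cam" (4x4, takes a point from world to camera coordinates). Camera axes: x right, y down, z forward; pixel columns grow to the right and rows downward; lengths in m; the calibration is good to about 2 mm. A picture is of the moment at which its call begins. There is no depth.
- bot.job_done(): hands the job in; it is judged then, once.
The state is a dict: "t": time; "joints": joint angles; "joint_vel": joint speeds; "tau": joint torques, N m; "position": TCP position; "tcp_rot": TCP orientation; "force": force on the tool from outside, world axes, zero at the start; "moment": the same for the moment, N m; "width": opening from 0.0 (shut) to 1.0 (fully open); "gripper_force": force on a finger pad.
Only numpy, scipy, OpenCV 4.12 (cv2) and the standard library are available. Lean on these libraries where they do the work, as an engineer would, in place of code of your own. Each camera call takes 0.05 s, during which the arm holds its last target. There are 200 camera calls.

## Working session

There is one attempt and no reset: what is moved stays moved. The work goes in short steps, Python scripts to look and compute and a tool call to move; the robot and the scene stay as the last step left them, time stands still between calls to the robot, and variables do not carry over. Pictures are saved under pics/ and viewed, at most 10 in all, crops included, and the job is handed in when it is done.

Besides the shell and the picture viewer there is one more tool, called after "Emit:" as name([rows], argument=value, ...), one row to a line, values as JSON. servo_tool: Moves the arm, as the interface text tells. Its arguments: {"type":"object","properties":{"series":{"type":"array","items":{"type":"array","items":{"type":"number"}}},"grip_force":{"type":"number"}},"required":["series"]}

```bash
ls; mkdir -p pics
cat > h.py <<'E'
import numpy as np, cv2
from rig import bot
from scipy.spatial.transform import Rotation as R
def shot(n):
    c=bot.camera(n); return c
def proj(c,P):
    P=np.atleast_2d(P); W=c["world_to_cam"]; q=P@W[:3,:3].T+W[:3,3]; s=q[:,:2]/q[:,2:]
    s=s*(1+c["k1"]*(s**2).sum(1,keepdims=True)); K=c["intrinsics"]
    return s@np.array(K)[:2,:2].T+np.array(K)[:2,2]
def ray(c,uv):
    K=np.array(c["intrinsics"]); d=(np.array(uv,float)-K[:2,2])/np.diag(K)[:2]; s=d.copy()
    for _ in range(20): s=d/(1+c["k1"]*(s@s))
    W=np.array(c["world_to_cam"]); v=W[:3,:3].T@np.r_[s,1]; return -W[:3,:3].T@W[:3,3], v/np.linalg.norm(v)
def onz(c,uv,z):
    o,v=ray(c,uv); return o+v*(z-o[2])/v[2]
def tri(rs):
    A=0;b=0
    for o,v in rs:
        M=np.eye(3)-np.outer(v,v); A=A+M; b=b+M@o
    return np.linalg.solve(A,b)
E
python3 - <<'E'
from h import *
ims=[]
for n in("scene","top"):
    c=shot(n); cv2.imwrite(f"pics/a_{n}.png",c["image"][...,::-1])
    np.savez(f"pics/a_{n}.npz",**{k:np.array(v) for k,v in c.items()})
    W=np.array(c["world_to_cam"]);print(n,-W[:3,:3].T@W[:3,3],W[2,:3])
print(bot.sense())
E
```

```text
pics
scene [-0.09396854 -0.19841718  0.81539837] [ 0.59886329  0.31006787 -0.7383906 ]
top [0.41021813 0.096402   0.99906313] [ 0.06904596 -0.00345768 -0.99760749]
{'t': 0.1, 'joints': array([ 9.31591791e-01,  3.13345721e-01,  1.49835774e+00, -1.63540045e-05,
        1.33099493e+00, -2.23392725e-01]), 'joint_vel': array([ 5.54648047e-05, -1.08092142e-03, -2.22983101e-04,  2.24385179e-04,
        4.69642074e-04,  7.92996047e-04]), 'tau': array([ 7.76024044e-04, -4.02811646e+01, -2.52640414e+01,  6.94480352e-02,
        3.42231954e-02, -2.87086766e-05]), 'position': array([0.21194046, 0.48007673, 0.2382443 ]), 'tcp_rot': array([ 2.06409419e-01,  9.78465557e-01, -5.05558552e-04, -2.23912324e-04]), 'force': array([-0.53563923,  0.84558954, -0.37933544]), 'moment': array([-0.00855218, -0.02228745,  0.0128825 ]), 'gripper_force': 0.0, 'width': 0.9980873973028177}
```

View pics/a_scene.png

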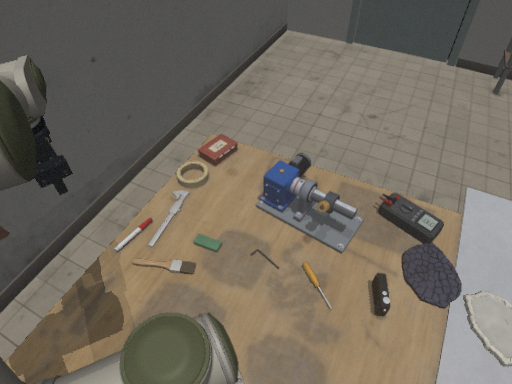

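View pics/a_top.png

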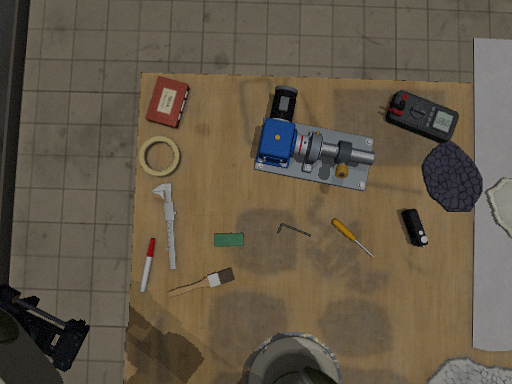

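Both views show the turner: blue gearbox at top (276,145), shaft running right to (373,157), brass head at top (342,170) and scene (323,206).

Run:
```python
import cv2,numpy as np
a=cv2.imread("pics/a_top.png")[105:195,245:385]; b=cv2.imread("pics/a_scene.png")[145:255,245:375]
a=cv2.resize(a,(780,501),interpolation=cv2.INTER_CUBIC); b=cv2.resize(b,(650,550),interpolation=cv2.INTER_CUBIC)
cv2.imwrite("pics/b_top.png",a); cv2.imwrite("pics/b_scene.png",b)
```

```text
(no output)
```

View pics/b_top.png

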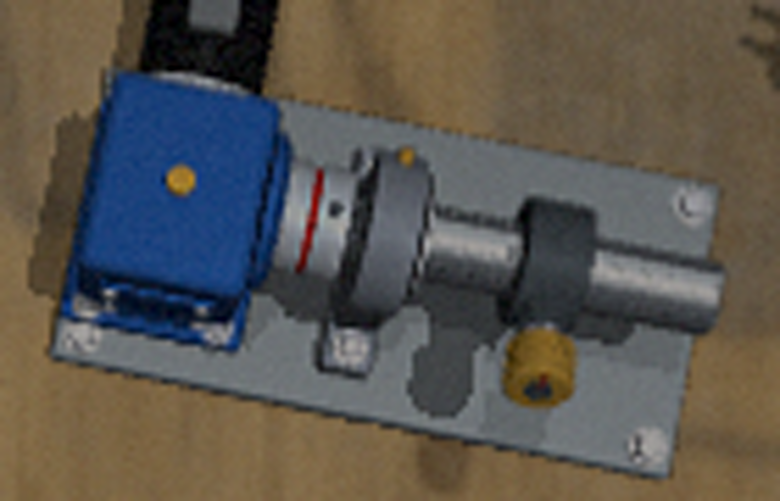

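View pics/b_scene.png

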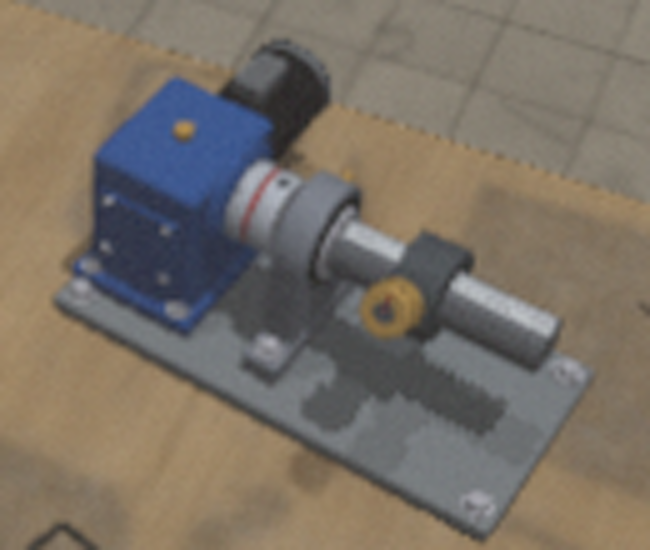

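The top crop shows plate corners at crop (717,186), (668,476), (53,357) and the brass head at about (540,367). The scene crop has corners at (592,376), (487,538), (53,302), the head at (392,307), and the bright flat running along the top of the shaft.

```bash
cat >> h.py <<'E'
def load(n): return dict(np.load(n))
E
python3 - <<'E'
from h import *
T=load("pics/a_top.npz");S=load("pics/a_scene.npz")
ft=lambda x,y:(245+(x+.5)/5.571-.5,105+(y+.5)/5.567-.5)
fs=lambda x,y:(245+(x+.5)/5-.5,145+(y+.5)/5-.5)
ct=[ft(717,186),ft(668,476),ft(53,357)]; cs=[fs(592,376),fs(487,538),fs(53,302)]
M=np.array([[.07,-.145],[-.07,-.145],[-.07,.145]])
def fit(P):
    a=P.mean(0);b=M.mean(0);H=(M-b).T@(P-a); th=np.arctan2(H[0,1]-H[1,0],H[0,0]+H[1,1])
    Rm=np.array([[np.cos(th),-np.sin(th)],[np.sin(th),np.cos(th)]]); o=a-Rm@b
    return th,o,(P-o)@Rm-M
for c,p in((T,ct),(S,cs)):
    P=np.array([onz(c,q,.012)[:2] for q in p]); th,o,r=fit(P); print(th,o,r*1e3)
P=np.array([tri([ray(T,a),ray(S,b)]) for a,b in zip(ct,cs)]); print(P); print(fit(P[:,:2]))
# head by brass mask
def brass(c,box):
    h=cv2.cvtColor(np.ascontiguousarray(c["image"]),cv2.COLOR_RGB2HSV);m=cv2.inRange(h,(15,130,60),(30,255,255))
    k=np.zeros_like(m);x0,y0,x1,y1=box;k[y0:y1,x0:x1]=m[y0:y1,x0:x1]
    n,l,s,ce=cv2.connectedComponentsWithStats(k);i=1+s[1:,4].argmax();return ce[i],s[i]
bt=brass(T,(325,155,360,190));bs=brass(S,(310,190,340,220));print(bt,bs)
P=tri([ray(T,bt[0]),ray(S,bs[0])]);th,o,_=fit(np.array([onz(T,q,.012)[:2] for q in ct]))
Rm=np.array([[np.cos(th),-np.sin(th)],[np.sin(th),np.cos(th)]]);l=(P[:2]-o)@Rm
print(P,l,P[2]-.09,"r",np.hypot(l[0],P[2]-.09),"ang",np.arctan2(l[0],P[2]-.09))
E
```

```text
-0.16473170053560598 [ 0.57407638 -0.0390201 ] [[-1.71776613  1.39206227]
 [ 1.04573607  0.57845442]
 [ 0.67203006 -1.97051669]]
-0.1668108940835807 [ 0.57064489 -0.04037021] [[-2.37747508  1.45160688]
 [ 1.67669934  0.63948584]
 [ 0.70077574 -2.09109273]]
[[ 0.61902439 -0.1933673   0.00594608]
 [ 0.48266217 -0.1713222   0.007382  ]
 [ 0.52960306  0.11366333  0.00749054]]
(np.float64(-0.16452105086345764), array([ 0.5746975 , -0.03981624]), array([[-0.00112308,  0.00078221],
       [ 0.00074546,  0.00019624],
       [ 0.00037762, -0.00097844]]))
(array([341.57251908, 170.35114504]), array([335, 164,  13,  14, 131], dtype=int32)) (array([325. , 203.5]), array([322, 201,   6,   6,  14], dtype=int32))
[ 0.51846085 -0.08905115  0.12827547] [-0.04665816 -0.05847401] 0.03827546577640875 r 0.060348942259844496 ang -0.8837765143661201
```

```bash
cat >> h.py <<'E'
th=-0.165; o=np.array([.573,-.0395,0])
def frame(): return np.array([[np.cos(th),-np.sin(th),0],[np.sin(th),np.cos(th),0],[0,0,1.]])
def w2t(P): return frame().T@(np.asarray(P)-o)
def t2w(P): return o+frame()@np.asarray(P)
def target(y,a,r,spin=0):
    "TCP at turner y, angle a, radius r from shaft axis; pointing in; spin about tool z (rad)"
    n=np.array([np.sin(a),0,np.cos(a)]); p=t2w(n*r+np.array([0,y,.09]))
    Y=frame()@[0,1,0]; Z=-frame()@n; X=np.cross(Y,Z)
    return p,R.from_matrix(np.c_[X,Y,Z])*R.from_rotvec([0,0,spin])
def rel(p,Rt,s=None):
    s=s or bot.sense(); R0=R.from_quat(s["tcp_rot"])
    return np.round(R0.inv().apply(p-s["position"])*100,2),np.round((R0.inv()*Rt).as_rotvec(degrees=True),1)
def st():
    s=bot.sense(); l=w2t(s["position"]); Rl=frame().T@R.from_quat(s["tcp_rot"]).as_matrix()
    print("t %.2f"%s["t"],"loc",l.round(4),"r %.4f a %.3f"%(np.hypot(l[0],l[2]-.09),np.arctan2(l[0],l[2]-.09)),"toolz",Rl[:,2].round(3),"tooly",Rl[:,1].round(3),
     "F(t)",(frame().T@s["force"]).round(1),"M",s["moment"].round(2),"w %.3f g %.1f"%(s["width"],s["gripper_force"]),"q",s["joints"].round(2)); return s
E
python3 - <<'E'
from h import *
T=load("pics/a_top.npz");S=load("pics/a_scene.npz")
ft=lambda x,y:(245+(x+.5)/5.571-.5,105+(y+.5)/5.567-.5)
fs=lambda x,y:(245+(x+.5)/5-.5,145+(y+.5)/5-.5)
P=tri([ray(T,ft(540,366)),ray(S,fs(394,307))]);l=w2t(P);print(l,np.hypot(l[0],l[2]-.09),np.arctan2(l[0],l[2]-.09))
print(rel(*target(l[1],-.95,.17)))
E
```

```text
[-0.04558606 -0.05745156  0.11861495] 0.0538228982591856 -1.0102486591293618
(array([-42.05, -41.94,   4.97]), array([ -6.9, -54.2, -13.2]))
```

Emit:
servo_tool([
  [-5,-5,0.5,-1,-7,-2,0],
  [-9,-9,1,-2,-14,-4,0],
  [-13,-13,1.5,-3,-21,-6,0],
  [-17,-17,2,-4,-28,-8,0],
  [-20,-20,2.5,-5,-35,-10,0],
  [-23,-23,3,-6,-42,-11,0],
  [-26,-26,3.5,-7,-48,-12,0],
  [-29,-29,4,-7,-54,-13,0],
])

```text
t: 0.77
position: [0.3236, 0.186, 0.2224]
tcp_rot: [0.079, 0.898, -0.033, 0.432]
force: [2.6, -0.4, 0.6]
width: 1.001
gripper_force: 0.0
```

Run:
```python
from h import *
st(); print(rel(*target(-.0575,-.95,.17)))
```

```text
t 0.77 loc [-0.2831  0.1815  0.2224] r 0.3125 a -1.133 toolz [ 0.782  0.001 -0.624] tooly [0.006 1.    0.009] F(t) [2.7 0.1 0.6] M [-0.    0.32  0.03] w 1.001 g 0.0 q [ 0.55 -0.18  2.35 -1.23  0.57  0.1 ]
(array([ -6.66, -23.84,  13.39]), array([ 0. , -3. , -0.6]))
```

Emit:
servo_tool([
  [-1.5,-4,1.5,0,0,0,0],
  [-3,-8,3,0,0,0,0],
  [-4,-12,5,0,0,0,0],
  [-5,-16,8,0,0,0,0],
  [-6,-20,11,0,-1,0,0],
  [-6.7,-23.8,13.4,0,-3,-0.6,0],
  [-6.7,-23.8,13.4,0,-3,-0.6,0],
  [-6.7,-23.8,13.4,0,-3,-0.6,0],
])

```text
t: 1.43
position: [0.3768, 0.0521, 0.2106]
tcp_rot: [0.08, 0.891, -0.04, 0.446]
force: [-0.0, 0.0, 0.6]
width: 1.006
gripper_force: 0.0
```

Run:
```python
from h import *
st(); print(rel(*target(-.0575,-.95,.17)))
c=shot("wrist"); cv2.imwrite("pics/c.png",c["image"][...,::-1]); np.savez("pics/c.npz",**{k:np.array(v) for k,v in c.items()})
o1,v=ray(c,(256,192)); print(w2t(o1),frame().T@v)
print(proj(c,[t2w(p) for p in [(0,-.13,.09),(0,-.004,.09),(0,-.0575,.09)]]))
```

```text
t 1.43 loc [-0.2086  0.0581  0.2106] r 0.2409 a -1.047 toolz [ 0.801 -0.012 -0.599] tooly [ 0.014  1.    -0.   ] F(t) [-0.   0.   0.6] M [ 0.08  0.39 -0.02] w 1.006 g 0.0 q [-0.17 -0.33  2.5  -0.28  0.04 -1.29]
(array([ -2.56, -11.46,   7.06]), array([-0.7, -1.2, -0.5]))
[-0.37130114  0.06153759  0.23593146] [ 0.94282845 -0.01958794 -0.33270231]
[[134.16120561 183.02718147]
 [217.44435924 182.72590452]
 [181.92291267 182.85138907]]
```

View pics/c.png

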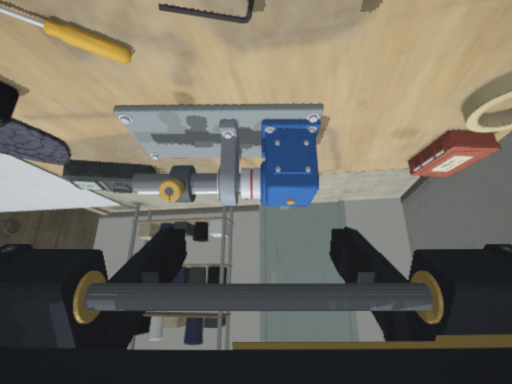

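The wrist view shows the shaft along row 183 with the brass head at (171,189), matching the calibration. I'll use a lower tilt to leave the wrist singularity (j5≈0.04).

Run:
```python
from h import *
n=lambda a:np.array([np.sin(a),0,np.cos(a)])
p0=t2w(n(-1.01)*.05+[0,-.0575,.09]+n(-.65)*.10); _,Rt=target(0,-.65,0)
print(p0,rel(p0,Rt))
```

```text
[ 0.46209227 -0.07932402  0.19620142] (array([ -5.21, -11.5 ,   9.45]), array([-0.5, 16. , -0.4]))
```

Emit:
servo_tool([
  [-1,-1,0,0,7,0,0],
  [-2,-3,0,0,14,0,0],
  [-3,-5,2,0,16,0,0],
  [-4,-8,4,0,16,0,0],
  [-5,-11,7,-0.5,16,-0.4,0],
  [-5.2,-11.5,9.4,-0.5,16,-0.4,0],
  [-5.2,-11.5,9.4,-0.5,16,-0.4,0],
  [-5.2,-11.5,9.4,-0.5,16,-0.4,0],
])

```text
t: 2.15
position: [0.4625, -0.0792, 0.195]
tcp_rot: [0.079, 0.945, -0.026, 0.317]
force: [-0.1, 0.9, -0.5]
width: 1.0
gripper_force: 0.0
```

```bash
cat >> h.py <<'E'
def tgt(a,r,y,tilt,d,spin=0):
    "TCP d outward (along tilt) of the screw-axis point at angle a radius r, turner y; tool leaning tilt"
    n=lambda a:np.array([np.sin(a),0,np.cos(a)])
    return t2w(n(a)*r+np.array([0,y,.09])+n(tilt)*d),target(0,tilt,0,spin)[1]
E
python3 - <<'E'
from h import *
st(); print(rel(*tgt(-1.01,.05,-.0575,-.65,.10)))
c=shot("wrist"); cv2.imwrite("pics/d.png",c["image"][...,::-1]); np.savez("pics/d.npz",**{k:np.array(v) for k,v in c.items()})
o1,v=ray(c,(256,192)); print(w2t(o1),frame().T@v)
print(proj(c,[t2w(p) for p in [(0,-.13,.09),(0,-.004,.09),(0,-.0575,.09)]]))
E
```

```text
t 2.15 loc [-0.1025 -0.0574  0.195 ] r 0.1468 a -0.773 toolz [ 0.603  0.001 -0.798] tooly [0.001 1.    0.001] F(t) [-0.2  0.9 -0.5] M [0.09 0.3  0.04] w 1.000 g 0.0 q [-0.54 -0.04  2.18  0.54  0.45 -2.38]
(array([-0.04, -0.01, -0.12]), array([ 0. , -0.2, -0.1]))
[-0.25173159 -0.05622499  0.26483628] [ 0.8130699  -0.00617886 -0.58213328]
[[193.46709368 195.8208722 ]
 [303.0920298  195.81455631]
 [256.53876612 195.81929921]]
```

View pics/d.png

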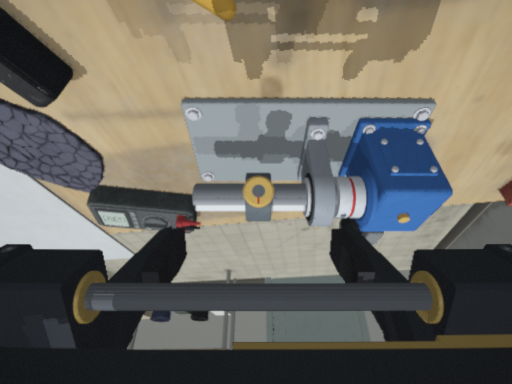

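The close wrist view shows the shaft over rows about 183-210, the head at (259,191) and the bearing at x≈315. I'll take an intensity profile across the shaft for the flat.

Run:
```python
from h import *
for nm,ys in(("d",(-.11,-.03)),("a_scene",(-.10,)),("a_top",(-.10,-.03))):
    c=load(f"pics/{nm}.npz"); C=w2t(ray(c,(256,192))[0]); g=cv2.GaussianBlur(c["image"].mean(2).astype(np.float32),(0,0),.01 or 1) if 0 else c["image"].mean(2).astype(np.float32)
    for y in ys:
        print(nm,y)
        out=[]
        for a in np.arange(-1.5,1.3,.1):
            P=np.array([16e-3*np.sin(a),0,.09+16e-3*np.cos(a)])
            v=[]
            for dy in np.linspace(-.008,.008,9):
                p=P+[0,y+dy,0]
                u=proj(c,t2w(p))[0]; v.append(cv2.getRectSubPix(g,(1,1),(float(u[0]),float(u[1])))[0,0])
            n=np.array([np.sin(a),0,np.cos(a)]); vis=n@(C-p)/np.linalg.norm(C-p)
            out.append("%.1f:%d%s"%(a,np.mean(v),"" if vis>.15 else "x"))
        print(" ".join(out))
```

```text
d -0.11
-1.5:78 -1.4:85 -1.3:93 -1.2:102 -1.1:110 -1.0:119 -0.9:126 -0.8:127 -0.7:137 -0.6:150 -0.5:162 -0.4:174 -0.3:200 -0.2:221 -0.1:225 0.0:225 0.1:225 0.2:224 0.3:220 0.4:216 0.5:214x 0.6:214x 0.7:216x 0.8:220x 0.9:225x 1.0:225x 1.1:225x 1.2:225x
d -0.03
-1.5:79 -1.4:85 -1.3:93 -1.2:101 -1.1:109 -1.0:117 -0.9:122 -0.8:123 -0.7:134 -0.6:143 -0.5:153 -0.4:166 -0.3:196 -0.2:219 -0.1:223 0.0:223 0.1:223 0.2:222 0.3:218 0.4:215 0.5:213x 0.6:213x 0.7:215x 0.8:218x 0.9:222x 1.0:222x 1.1:222x 1.2:222x
a_scene -0.1
-1.5:60 -1.4:63 -1.3:67 -1.2:72 -1.1:76 -1.0:81 -0.9:83 -0.8:86 -0.7:91 -0.6:98 -0.5:107 -0.4:125 -0.3:151 -0.2:168 -0.1:175 0.0:177 0.1:176 0.2:176 0.3:173 0.4:168 0.5:163 0.6:158 0.7:154x 0.8:152x 0.9:152x 1.0:155x 1.1:159x 1.2:165x
a_top -0.1
-1.5:59 -1.4:53 -1.3:45 -1.2:41 -1.1:42 -1.0:48 -0.9:53 -0.8:56 -0.7:61 -0.6:67 -0.5:70 -0.4:81 -0.3:102 -0.2:128 -0.1:145 0.0:152 0.1:148 0.2:139 0.3:132 0.4:128 0.5:117 0.6:96 0.7:74 0.8:62 0.9:58 1.0:61 1.1:64 1.2:67
a_top -0.03
-1.5:45 -1.4:42 -1.3:39 -1.2:39 -1.1:42 -1.0:47 -0.9:51 -0.8:54 -0.7:60 -0.6:66 -0.5:70 -0.4:80 -0.3:101 -0.2:123 -0.1:138 0.0:149 0.1:148 0.2:141 0.3:137 0.4:131 0.5:121 0.6:100 0.7:78 0.8:66 0.9:62 1.0:62 1.1:64 1.2:66
```

Run:
```python
from h import *
d=load("pics/d.npz");t=load("pics/a_top.npz")
A=cv2.resize(d["image"][165:225,185:335],(800,320),interpolation=cv2.INTER_CUBIC)
B=cv2.resize(t["image"][135:175,310:380],(480,274),interpolation=cv2.INTER_CUBIC)
im=np.zeros((600,800,3),np.uint8);im[:320]=A;im[322:596,:480]=B
cv2.imwrite("pics/e.png",im[...,::-1])
for y in(-.11,-.03):
    u=proj(d,t2w([0,y,.09]))[0];x=int(u[0]);print(y,u,d["image"][170:222,x-3:x+4].mean((1,2)).astype(int))
u=proj(t,t2w([0,-.1,.09]))[0];x=int(u[0]);print(u,t["image"][140:172,x-1:x+2].mean((1,2)).astype(int))
for a in(-2.5,-1.57,-1,-.5,0,.5,1,1.57): print(a,[proj(c,t2w([.016*np.sin(a),y,.09+.016*np.cos(a)]))[0].round(1) for c,y in((d,-.11),(t,-.1))])
```

```text
-0.11 [210.85089695 195.82099738] [161 156 157 167 162 150 160 174 185 188 178 160 139 108  72  69  72  74
  76  81  87  93  99 105 111 117 123 127 126 130 141 149 159 167 179 206
 224 225 226 225 212 180 153 148 147 148 150 152 155 158 163 166]
-0.03 [280.47561644 195.81724049] [161 161 161 161 160 161 161 161 161 162 164 163 152 119  74  69  71  74
  76  81  87  94 100 105 111 117 122 125 124 128 137 143 151 158 172 204
 222 223 223 223 211 184 164 163 164 164 164 163 162 160 157 155]
[360.19008132 156.31216928] [107 105 108 108 108 109 108 109 111  74  54  83 126 131 141 154 136 100
  74  67  56  53  35  76  97 100  98  98  99  98  98 112]
-2.5 [array([210.8, 181.9]), array([358.1, 161. ])]
-1.57 [array([208.8, 187.5]), array([359. , 162.9])]
-1 [array([208.3, 195.3]), array([360.2, 161.3])]
-0.5 [array([208.5, 202.4]), array([361.2, 158.6])]
0 [array([209.4, 207.6]), array([362. , 155.3])]
0.5 [array([210.6, 209.8]), array([362.3, 152.2])]
1 [array([211.7, 208.4]), array([362.1, 150.2])]
1.57 [array([212.8, 203.5]), array([361.4, 149.8])]
```

View pics/e.png

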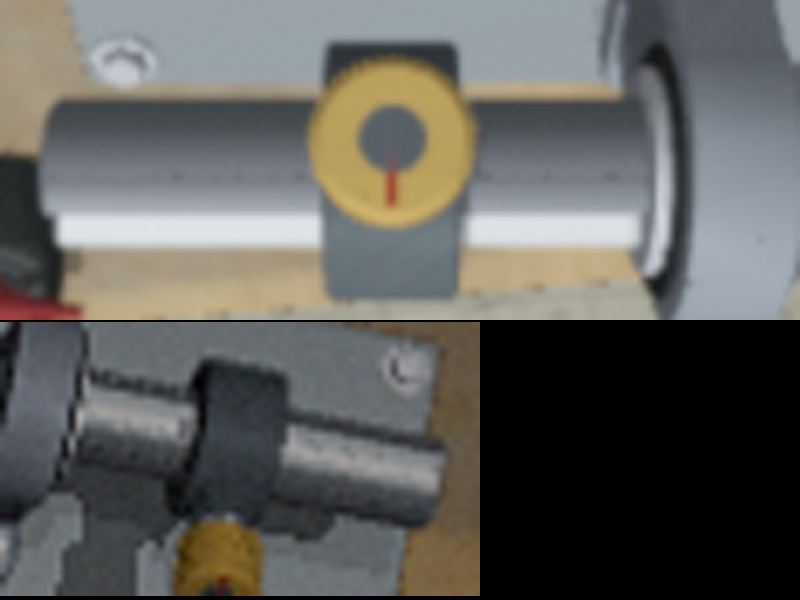

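The zoom shows the bright flat strip at rows 205-211 in the wrist view. With the top view this puts the flat at about +0.12 rad. The head face is centred at about (258.4,190.4).

Run:
```python
from h import *
from scipy.optimize import fsolve
d=load("pics/d.npz")
f=lambda q:proj(d,t2w([.066*np.sin(q[0]),q[1],.09+.066*np.cos(q[0])]))[0]-[258.4,189.2]
q=fsolve(f,[-1,-.0575]);print(q)
f2=lambda q:proj(d,t2w([0.0,q[1],.09+q[0]]))[0]-[303.5,195.8]
T=load("pics/a_top.npz");S=load("pics/a_scene.npz")
n=tri([ray(T,(245+405.5/5.571-.5,105+155.5/5.567-.5)),ray(S,(245+347.5/5-.5,145+173.5/5-.5))]);print("nipple",w2t(n))
print("bearing ring face edges px ~",proj(d,t2w([-.014,-.004,.104]))[0])
st()
for dd in(.03,-.010): print(dd,rel(*tgt(q[0],.055,q[1],-.65,dd)))
```

```text
[-1.05439305 -0.05554643]
nipple [0.03098166 0.01265707 0.11360228]
bearing ring face edges px ~ [306.18265679 199.07862721]
t 2.20 loc [-0.1038 -0.0559  0.1954] r 0.1479 a -0.778 toolz [ 0.602  0.002 -0.798] tooly [-0.001  1.     0.002] F(t) [-0.5 -0.5  0.3] M [0.07 0.28 0.05] w 1.000 g 0.0 q [-0.54 -0.04  2.18  0.54  0.45 -2.37]
0.03 (array([0.25, 0.02, 6.61]), array([ 0.1, -0.2, -0. ]))
-0.01 (array([2.400e-01, 1.000e-02, 1.061e+01]), array([ 0.1, -0.2, -0. ]))
```

Emit:
servo_tool([
  [0.1,0,2,0,0,0,120],
  [0.2,0,4,0,0,0,120],
  [0.25,0,6.6,0,0,0,120],
  [0.25,0,8,0,0,0,120],
  [0.25,0,9.3,0,0,0,120],
  [0.25,0,10.6,0,0,0,120],
  [0.25,0,10.6,0,0,0,120],
  [0.25,0,10.6,0,0,0,120],
], grip_force=15)

```text
t: 2.87
position: [0.5226, -0.0858, 0.111]
tcp_rot: [0.076, 0.945, -0.025, 0.318]
force: [0.1, 0.3, 0.1]
width: 0.532
gripper_force: 0.0
```

Run:
```python
from h import *
st()
c=shot("wrist"); cv2.imwrite("pics/f.png",c["image"][...,::-1])
```

```text
t 2.87 loc [-0.0421 -0.0539  0.111 ] r 0.0471 a -1.108 toolz [ 0.605  0.004 -0.796] tooly [-0.005  1.     0.002] F(t) [0.1 0.3 0.1] M [0.02 0.29 0.02] w 0.532 g 0.0 q [-0.48  0.27  2.12  0.97  0.23 -2.79]
```

View pics/f.png

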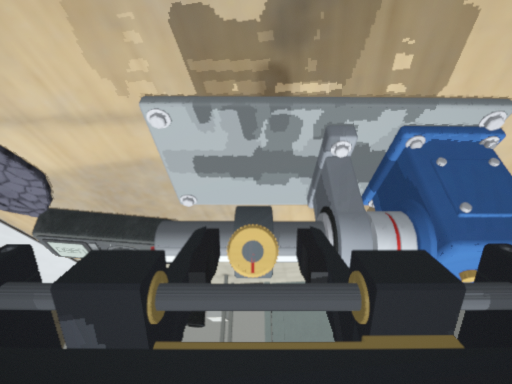

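Fingers straddle the brass head (253,251). Closing.

Emit:
servo_tool([
  [0,0,0,0,0,0,255],
  [0,0,0,0,0,0,255],
  [0,0,0,0,0,0,255],
  [0,0,0,0,0,0,255],
  [0,0,0,0,0,0,255],
], grip_force=15)

```text
t: 3.33
position: [0.523, -0.0874, 0.111]
tcp_rot: [0.077, 0.944, -0.026, 0.319]
force: [-6.5, -0.9, 4.9]
width: 0.314
gripper_force: 15.0
```

Emit:
servo_tool([
  [0,0.5,0,0,0,0,255],
  [0,1.0,0,0,0,0,255],
  [0,1.5,0,0,0,0,255],
  [0,1.8,0,0,0,0,255],
  [0,2.1,0,0,0,0,255],
  [0,2.4,0,0,0,0,255],
  [0,2.6,0,0,0,0,255],
  [0,2.6,0,0,0,0,255],
])

```text
t: 4.0
position: [0.5273, -0.0615, 0.111]
tcp_rot: [0.077, 0.944, -0.026, 0.319]
force: [-4.6, 0.4, 4.2]
width: 0.308
gripper_force: 15.0
```

Run:
```python
from h import *
st()
```

```text
t 4.00 loc [-0.0415 -0.0292  0.111 ] r 0.0465 a -1.102 toolz [ 0.606  0.002 -0.796] tooly [-0.003  1.     0.001] F(t) [-4.6 -0.4  4.2] M [-0.1   0.43 -0.1 ] w 0.308 g 15.0 q [-0.41  0.27  2.11  0.89  0.19 -2.65]
```

Emit:
servo_tool([
  [0,0.2,0,0,0,0,255],
  [0,0.4,0,0,0,0,255],
  [0,0.6,0,0,0,0,255],
  [0,0.7,0,0,0,0,255],
  [0,0.8,0,0,0,0,255],
  [0,0.8,0,0,0,0,255],
])

```text
t: 4.5
position: [0.5286, -0.0538, 0.111]
tcp_rot: [0.077, 0.944, -0.026, 0.319]
force: [-4.5, -1.1, 4.7]
width: 0.31
gripper_force: 15.0
```

Emit:
servo_tool([
  [0,0.05,0,0,0,0,255],
  [0,0.1,0,0,0,0,255],
  [0,0.15,0,0,0,0,255],
  [0,0.2,0,0,0,0,255],
])

```text
t: 4.83
position: [0.5289, -0.0521, 0.111]
tcp_rot: [0.077, 0.944, -0.026, 0.319]
force: [-5.8, -2.3, 4.4]
width: 0.311
gripper_force: 15.0
```

Run:
```python
from h import *
st()
```

```text
t 4.83 loc [-0.0414 -0.0196  0.111 ] r 0.0464 a -1.103 toolz [ 0.606  0.002 -0.796] tooly [-0.002  1.     0.001] F(t) [-5.3 -3.2  4.4] M [-0.33  0.53 -0.34] w 0.311 g 15.0 q [-0.38  0.27  2.11  0.85  0.18 -2.59]
```

Emit:
servo_tool([
  [0,0.05,0,0,0,0,255],
  [0,0.1,0,0,0,0,255],
  [0,0.1,0,0,0,0,255],
])

```text
t: 5.08
position: [0.5291, -0.051, 0.111]
tcp_rot: [0.077, 0.944, -0.026, 0.319]
force: [-5.0, -1.1, 5.1]
width: 0.311
gripper_force: 15.0
```

Run:
```python
from h import *
st()
```

```text
t 5.08 loc [-0.0414 -0.0185  0.111 ] r 0.0464 a -1.103 toolz [ 0.606  0.002 -0.796] tooly [-0.002  1.     0.001] F(t) [-4.8 -1.9  5.1] M [-0.29  0.45 -0.31] w 0.311 g 15.0 q [-0.38  0.27  2.11  0.84  0.18 -2.58]
```

Emit:
servo_tool([
  [0,0.05,0,0,0,0,255],
  [0,0.1,0,0,0,0,255],
  [0,0.1,0,0,0,0,255],
])

```text
t: 5.33
position: [0.5292, -0.05, 0.111]
tcp_rot: [0.077, 0.944, -0.026, 0.319]
force: [-5.5, -1.8, 5.2]
width: 0.315
gripper_force: 15.0
```

Emit:
servo_tool([
  [0,0.05,0,0,0,0,255],
  [0,0.1,0,0,0,0,255],
  [0,0.1,0,0,0,0,255],
])

```text
t: 5.58
position: [0.5293, -0.0498, 0.111]
tcp_rot: [0.078, 0.944, -0.026, 0.319]
force: [-8.1, -6.5, 4.6]
width: 0.315
gripper_force: 15.0
```

Run:
```python
from h import *
st()
```

```text
t 5.58 loc [-0.0414 -0.0173  0.111 ] r 0.0464 a -1.102 toolz [ 0.606  0.    -0.795] tooly [-0.001  1.    -0.   ] F(t) [-6.9 -7.7  4.6] M [-0.88  0.84 -0.79] w 0.315 g 15.0 q [-0.38  0.27  2.11  0.83  0.17 -2.56]
```

Contact is made, with about 8 N push. Now the collar turn, keeping that push.

Run:
```python
from h import *
s=st()
p0,R0=tgt(-1.05,.055,-.018,-.65,-.01)
for k in range(1,17):
    f=k/16; p,Rt=tgt(-1.05+1.17*f,.055,-.018,-.65+.77*f,-.01)
    if k==9:
        p0,R0=tgt(-1.05+1.17*.5,.055,-.018,-.65+.77*.5,-.01)
    print(np.round(R0.inv().apply(p-p0)*100,2),np.round((R0.inv()*Rt).as_rotvec(degrees=True),1))
```

```text
t 5.58 loc [-0.0414 -0.0173  0.111 ] r 0.0464 a -1.102 toolz [ 0.606  0.    -0.795] tooly [-0.001  1.    -0.   ] F(t) [-6.9 -7.7  4.6] M [-0.88  0.84 -0.79] w 0.315 g 15.0 q [-0.38  0.27  2.11  0.83  0.17 -2.56]
[-0.33 -0.   -0.14] [ 0.   2.8 -0. ]
[-0.67  0.   -0.26] [ 0.   5.5 -0. ]
[-1.01  0.   -0.36] [ 0.   8.3 -0. ]
[-1.36  0.   -0.42] [ 0. 11. -0.]
[-1.71 -0.   -0.46] [ 0.  13.8 -0. ]
[-2.07  0.   -0.47] [ 0.  16.5 -0. ]
[-2.43  0.   -0.46] [ 0.  19.3 -0. ]
[-2.78 -0.   -0.41] [ 0.  22.1 -0. ]
[-0.35  0.   -0.07] [-0.   2.8  0. ]
[-0.7   0.   -0.11] [0.  5.5 0. ]
[-1.06  0.   -0.12] [0.  8.3 0. ]
[-1.41  0.   -0.1 ] [ 0. 11.  0.]
[-1.76  0.   -0.06] [ 0.  13.8 -0. ]
[-2.11 -0.    0.  ] [ 0.  16.5  0. ]
[-2.45  0.    0.1 ] [ 0.  19.3  0. ]
[-2.78  0.    0.22] [-0.  22.1  0. ]
```

Emit:
servo_tool([
  [-0.33,0,-0.14,0,2.8,0,255],
  [-0.67,0,-0.26,0,5.5,0,255],
  [-1.01,0,-0.36,0,8.3,0,255],
  [-1.36,0,-0.42,0,11,0,255],
  [-1.71,0,-0.46,0,13.8,0,255],
  [-2.07,0,-0.47,0,16.5,0,255],
  [-2.43,0,-0.46,0,19.3,0,255],
  [-2.78,0,-0.41,0,22.1,0,255],
])

```text
t: 6.25
position: [0.5469, -0.0527, 0.13]
tcp_rot: [0.08, 0.989, -0.011, 0.127]
force: [-10.6, -6.7, 1.5]
width: 0.311
gripper_force: 15.0
```

Run:
```python
from h import *
st();print(tgt(-1.05+1.17*.5,.055,-.018,-.65+.77*.5,-.01)[0])
```

```text
t 6.25 loc [-0.0235 -0.0173  0.13  ] r 0.0464 a -0.532 toolz [ 0.254  0.    -0.967] tooly [-0.003  1.    -0.   ] F(t) [-9.3 -8.4  1.5] M [-0.92  1.78 -0.31] w 0.311 g 15.0 q [-0.33  0.36  1.76  0.06  0.76 -1.77]
[ 0.54829869 -0.05363473  0.12950926]
```

Emit:
servo_tool([
  [-0.35,0,-0.07,0,2.8,0,255],
  [-0.7,0,-0.11,0,5.5,0,255],
  [-1.06,0,-0.12,0,8.3,0,255],
  [-1.41,0,-0.1,0,11,0,255],
  [-1.76,0,-0.06,0,13.8,0,255],
  [-2.11,0,0,0,16.5,0,255],
  [-2.45,0,0.1,0,19.3,0,255],
  [-2.78,0,0.22,0,22.1,0,255],
])

```text
t: 6.92
position: [0.5751, -0.0575, 0.1366]
tcp_rot: [0.081, 0.995, 0.004, -0.063]
force: [-6.9, -5.5, 7.1]
width: 0.31
gripper_force: 15.0
```

Emit:
servo_tool([
  [0,0,0,0,0,0,255],
  [0,0,0,0,0,0,235],
  [0,0,0,0,0,0,150],
  [0,0,0,0,0,0,150],
  [0,0,0,0,0,0,150],
])

```text
t: 7.33
position: [0.5757, -0.0562, 0.1357]
tcp_rot: [0.081, 0.995, 0.006, -0.061]
force: [-0.1, -0.2, 0.6]
width: 0.411
gripper_force: 0.0
```

Run:
```python
from h import *
st();p,Rt=tgt(.12,.055,-.018,.12,-.01);print(w2t(p),rel(p,Rt))
out=[]
for n in("wrist","top"):
    c=shot(n);np.savez(f"pics/g_{n}.npz",**{k:np.array(v) for k,v in c.items()})
    print(n,"head pred",[proj(c,t2w([r*np.sin(a),-.018,.09+r*np.cos(a)]))[0].round(1) for a in(0,.12) for r in(.055,.066)])
    out.append(c["image"])
a=cv2.resize(out[1][120:180,290:380],(576,384),interpolation=cv2.INTER_CUBIC)
a=cv2.resize(a,(288,192));im=np.zeros((576,512,3),np.uint8);im[:384]=out[0];im[384:,:288]=a
cv2.imwrite("pics/g.png",im[...,::-1])
```

```text
t 7.33 loc [ 0.0054 -0.016   0.1357] r 0.0460 a 0.117 toolz [-0.122  0.001 -0.993] tooly [-0.003  1.     0.001] F(t) [-0.1 -0.2  0.6] M [ 0.01 -0.06 -0.03] w 0.411 g 0.0 q [-0.29  0.59  1.37 -0.01  1.31 -1.7 ]
[ 0.00538705 -0.018       0.13467639] (array([-0.01, -0.2 ,  0.1 ]), array([ 0.1, -0.1,  0.2]))
wrist head pred [array([252.6, 238. ]), array([252.2, 245.2]), array([252.6, 248.6]), array([252.2, 258.8])]
top head pred [array([330.5, 145.5]), array([331.4, 144.6]), array([331. , 142.7]), array([332. , 141.1])]
```

View pics/g.png

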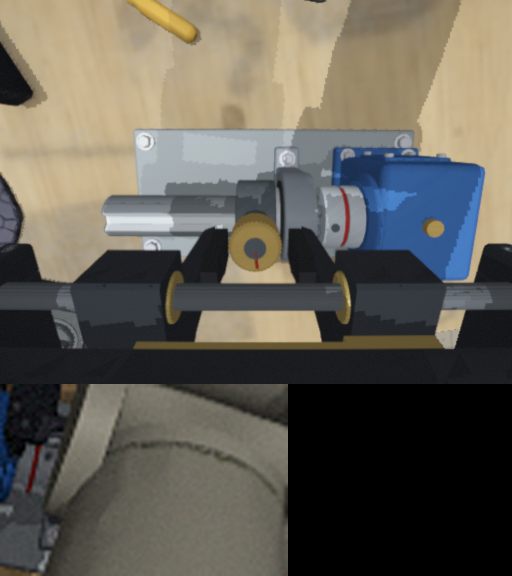

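The collar is against the bearing ring and the head is at wrist (255,247), a little short of the +0.12 prediction (row 259). The shaft end at (105,215) shows the groove's notch. I'll measure it numerically.

Run:
```python
from h import *
c=load("pics/g_wrist.npz"); C=w2t(ray(c,(256,192))[0]);print("cam",C,"view angle",np.arctan2(C[0],C[2]-.09))
g=c["image"].mean(2)
for y in(-.12,-.10,-.07,-.05):
    u=proj(c,t2w([0,y,.09]))[0];x=int(round(u[0]));print(y,u.round(1),"rows188+",g[188:244,x-3:x+4].mean(1).astype(int))
for r in(.016,.0144,.010): print(r,[(a,float(proj(c,t2w([r*np.sin(a),-.10,.09+r*np.cos(a)]))[0][1].round(1))) for a in np.round(np.arange(-1.5,1.3,.2),1)])
h=cv2.cvtColor(c["image"],cv2.COLOR_RGB2HSV);m=cv2.inRange(h,(15,100,60),(30,255,255));m[:200]=0;m[290:]=0;m[:,:215]=0;m[:,295:]=0
n,l,s,ce=cv2.connectedComponentsWithStats(m);i=1+s[1:,4].argmax();print(s[i],ce[i])
print([(a,r,proj(c,t2w([r*np.sin(a),-.017,.09+r*np.cos(a)]))[0].round(1)) for a in(-.1,0,.1) for r in(.044,.066)])
# dark hub
hub=(g<95)&(np.hypot(*(np.mgrid[:384,:512]-np.array([247,255])[:,None,None]))<16)&(h[...,1]<90);yy,xx=np.nonzero(hub);print("hub",xx.mean(),yy.mean(),len(xx))
for dd in(0,):
    print([proj(c,t2w([.030*np.sin(a),-.13,.09+.03*np.cos(a)]))[0].round(1) for a in(0,)])
```

```text
cam [-0.05318254 -0.01526491  0.28991471] view angle -0.260004311212176
-0.12 [122.4 212.6] rows188+ [173 172 172 171 170 167 148 108  84  89  96 101 105 109 107 104 114 122
 124 126 128 129 131 134 146 172 185 189 204 220 225 226 226 226 224 210
 203 206 207 207 207 205 187 150 123 116 110 105 138 155 157 156 156 156
 156 156]
-0.1 [148.  212.7] rows188+ [172 172 172 171 171 170 151 109  83  88  95 100 104 109 112 109 113 122
 124 126 128 130 131 134 149 173 186 189 201 218 226 227 227 227 225 212
 203 207 208 207 208 206 194 160 126 117 111 105 137 168 175 188 202 206
 199 194]
-0.07 [186.7 212.9] rows188+ [110 110 110 110 110 109 102  85  71  73  75  78  80  81  83  82  84  87
  88  88  90  90  91  91  95 123 141 142 146 156 165 165 165 165 164 156
 153 158 158 158 158 158 149 121  89  82  79  82 120 152 168 175 177 177
 177 177]
-0.05 [212.5 213. ] rows188+ [110 110 110 110 110 109 103  87  78  86  94  98 100 105 105 103 106 100
  90  89  89  90  91  92  96 124 142 142 146 157 165 166 166 166 165 163
 159 155 139 104  64  36  28  27  27  27  26  26  26  26  26  26  24  25
  26  2
[... 785 characters left out ...]
, 200.3), (np.float64(-1.3), 201.3), (np.float64(-1.1), 202.8), (np.float64(-0.9), 204.7), (np.float64(-0.7), 207.0), (np.float64(-0.5), 209.5), (np.float64(-0.3), 212.2), (np.float64(-0.1), 214.9), (np.float64(0.1), 217.5), (np.float64(0.3), 219.9), (np.float64(0.5), 222.0), (np.float64(0.7), 223.7), (np.float64(0.9), 224.9), (np.float64(1.1), 225.6)]
[ 228  213   54   59 1988] [254.91247485 240.93712274]
[(-0.1, 0.044, array([254.6, 224.7])), (-0.1, 0.066, array([254.1, 233.2])), (0, 0.044, array([254.5, 231.7])), (0, 0.066, array([254.1, 245.2])), (0.1, 0.044, array([254.5, 238.4])), (0.1, 0.066, array([254.1, 256.7]))]
hub 254.56675749318802 247.98637602179838 367
[array([ 85.1, 224.1])]
```

The flat reads as centred at +0.105 rad (rims -0.35 and 0.56, floor 0.11), and the collar is at about 0.0. Next I spin the open gripper 90° about the head, then grip across the shaft so the closing fingers centre the collar on the flat.

Emit:
servo_tool([
  [-0.08,-0.15,0,0,0,7,150],
  [-0.08,-0.15,0,0,0,14,150],
  [-0.08,-0.15,0,0,0,21,150],
  [-0.08,-0.15,0,0,0,28,150],
  [-0.08,-0.15,0,0,0,35,150],
  [-0.08,-0.15,0,0,0,42,150],
  [-0.08,-0.15,0,0,0,48,150],
  [-0.08,-0.15,0,0,0,54,150],
])

```text
t: 8.1
position: [0.5757, -0.0588, 0.1354]
tcp_rot: [0.526, 0.848, -0.024, -0.057]
force: [-3.5, -6.1, -2.3]
width: 0.412
gripper_force: 3.0
```

Emit:
servo_tool([
  [0,0,0,0,0,7,150],
  [0,0,0,0,0,14,150],
  [0,0,0,0,0,21,150],
  [0,0,0,0,0,28,150],
  [0,0,0,0,0,34,150],
  [0,0,0,0,0,36,150],
  [0,0,0,0,0,36,150],
])

```text
t: 8.68
position: [0.576, -0.0579, 0.1356]
tcp_rot: [0.761, 0.646, -0.039, -0.047]
force: [-2.1, -0.7, 0.1]
width: 0.409
gripper_force: 0.9
```

Run:
```python
from h import *
st()
```

```text
t 8.68 loc [ 0.006  -0.0177  0.1356] r 0.0460 a 0.130 toolz [-0.122  0.001 -0.993] tooly [ 0.993  0.002 -0.122] F(t) [-2.  -1.1  0.1] M [-0.18  0.29  0.08] w 0.409 g 0.9 q [-0.3   0.59  1.36 -0.02  1.31 -0.13]
```

Emit:
servo_tool([
  [0,0,0,0,0,0,255],
  [0,0,0,0,0,0,255],
  [0,0,0,0,0,0,255],
  [0,0,0,0,0,0,255],
  [0,0,0,0,0,0,255],
], grip_force=30)

```text
t: 9.1
position: [0.5763, -0.0579, 0.1359]
tcp_rot: [0.761, 0.646, -0.039, -0.047]
force: [-2.8, 0.7, 1.5]
width: 0.311
gripper_force: 29.9
```

Run:
```python
from h import *
st()
c=shot("wrist");np.savez("pics/i.npz",**{k:np.array(v) for k,v in c.items()})
g=c["image"].mean(2)
print([(a,proj(c,t2w([.0015+.066*np.sin(a),-.0175,.09+.066*np.cos(a)]))[0].round(1)) for a in(0,.1,.2)])
h=cv2.cvtColor(c["image"],cv2.COLOR_RGB2HSV)
m=cv2.inRange(h,(15,100,60),(30,255,255));n,l,s,ce=cv2.connectedComponentsWithStats(m)
for i in range(1,n):
    if s[i,4]>150: print(s[i],ce[i])
```

```text
t 9.10 loc [ 0.0063 -0.0176  0.1359] r 0.0463 a 0.135 toolz [-0.121  0.001 -0.993] tooly [ 0.993  0.003 -0.121] F(t) [-2.9  0.2  1.5] M [ 0.04  0.59 -0.01] w 0.311 g 29.9 q [-0.3   0.59  1.36 -0.02  1.31 -0.13]
[(0, array([243.6, 260.1])), (0.1, array([255.7, 260.6])), (0.2, array([267.9, 260.5]))]
[244  15  21  25 403] [254.4516129   26.67990074]
[ 233  221   51   58 2055] [257.55620438 248.04136253]
[117 226  25  29 386] [130.80829016 239.27202073]
[182 271  16  53 424] [187.51886792 297.70283019]
[319 271  15  53 421] [327.78147268 297.24465558]
[ 116  336  310   14 2623] [293.11856653 343.72855509]
```

Emit:
servo_tool([
  [0.08,0,0,0,0,0,255],
  [0.15,0,0,0,0,0,255],
  [0.15,0,0,0,0,0,255],
], grip_force=40)

```text
t: 9.4
position: [0.5764, -0.0576, 0.1359]
tcp_rot: [0.761, 0.646, -0.04, -0.046]
force: [-5.1, -5.9, 2.7]
width: 0.307
gripper_force: 39.8
```

Emit:
servo_tool([
  [0,0,0.01,0,0,7,255],
  [0,0,0.02,0,0,14,255],
  [0,0,0.03,0,0,21,255],
  [0,0,0.05,0,0,28,255],
  [0,0,0.06,0,0,35,255],
  [0,0,0.07,0,0,42,255],
  [0,0,0.08,0,0,49,255],
  [0,0,0.09,0,0,56,255],
])

```text
t: 10.07
position: [0.5764, -0.0575, 0.135]
tcp_rot: [0.976, 0.21, -0.056, -0.022]
force: [-4.1, -6.6, 0.8]
width: 0.302
gripper_force: 39.8
```

Run:
```python
from h import *
st()
```

```text
t 10.07 loc [ 0.0063 -0.0172  0.135 ] r 0.0454 a 0.140 toolz [-0.121 -0.001 -0.993] tooly [ 0.552 -0.831 -0.067] F(t) [-2.9 -7.2  0.8] M [-0.62  0.76  0.14] w 0.302 g 39.8 q [-0.29  0.59  1.37 -0.02  1.31  0.86]
```

Emit:
servo_tool([
  [0,0,0,0,0,0,150],
  [0,0,0,0,0,0,150],
  [0,0,0,0,0,0,150],
  [0,0,0,0,0,0,255],
  [0,0,0,0,0,0,255],
  [0,0,0,0,0,0,255],
  [0.03,-0.04,0,0,0,0,255],
  [0.03,-0.04,0,0,0,0,255],
])

```text
t: 10.73
position: [0.577, -0.0571, 0.1351]
tcp_rot: [0.975, 0.214, -0.056, -0.022]
force: [1.5, -6.7, -1.2]
width: 0.306
gripper_force: 39.9
```

Emit:
servo_tool([
  [0,0,0.01,0,0,7,255],
  [0,0,0.02,0,0,14,255],
  [0,0,0.03,0,0,21,255],
  [0,0,0.05,0,0,28,255],
  [0,0,0.06,0,0,35,255],
  [0,0,0.07,0,0,42,255],
  [0,0,0.08,0,0,49,255],
  [0,0,0.09,0,0,56,255],
])

```text
t: 11.4
position: [0.577, -0.0579, 0.1341]
tcp_rot: [0.96, -0.272, -0.059, 0.008]
force: [0.9, -12.4, -2.3]
width: 0.308
gripper_force: 39.9
```

Run:
```python
from h import *
st()
```

```text
t 11.40 loc [ 0.007  -0.0175  0.1341] r 0.0447 a 0.157 toolz [-0.119 -0.002 -0.993] tooly [-0.375 -0.926  0.047] F(t) [  2.9 -12.   -2.3] M [-1.33 -0.42  0.23] w 0.308 g 39.9 q [-0.29  0.59  1.37 -0.02  1.3   1.83]
```

Emit:
servo_tool([
  [0,0,0,0,0,0,150],
  [0,0,0,0,0,0,150],
  [0,0,0,0,0,0,150],
  [0,0,0,0,0,0,255],
  [0,0,0,0,0,0,255],
  [0,0,0,0,0,0,255],
  [0,0,0,0,0,0,255],
])

```text
t: 11.98
position: [0.5759, -0.0573, 0.1343]
tcp_rot: [0.961, -0.269, -0.061, 0.008]
force: [-4.8, -8.5, 0.8]
width: 0.305
gripper_force: 40.0
```

Emit:
servo_tool([
  [0,0,0.01,0,0,7,255],
  [0,0,0.02,0,0,14,255],
  [0,0,0.03,0,0,21,255],
  [0,0,0.05,0,0,28,255],
  [0,0,0.06,0,0,35,255],
  [0,0,0.07,0,0,42,255],
  [0,0,0.08,0,0,50,255],
  [0,0,0.08,0,0,50,255],
])

```text
t: 12.65
position: [0.5765, -0.0571, 0.1334]
tcp_rot: [0.755, -0.653, -0.051, 0.032]
force: [-1.8, -7.0, -1.1]
width: 0.309
gripper_force: 40.0
```

```bash
cat >> h.py <<'E'
def mark():
    c=shot("wrist"); im=c["image"]; h=cv2.cvtColor(np.ascontiguousarray(im),cv2.COLOR_RGB2HSV); sub=np.zeros(h.shape[:2],np.uint8); sub[205:300,215:300]=255
    b=cv2.inRange(h,(15,100,60),(30,255,255))&sub; n,l,s,ce=cv2.connectedComponentsWithStats(b); i=1+s[1:,4].argmax(); x,y,w,hh=s[i,:4]
    k=np.zeros_like(sub);k[y:y+hh,x:x+w]=255
    r=(cv2.inRange(h,(0,120,60),(8,255,255))|cv2.inRange(h,(172,120,60),(180,255,255)))&k
    hub=(h[...,1]<90)&(k>0)&(np.hypot(*(np.mgrid[:384,:512]-np.array([y+hh*.55,x+w/2])[:,None,None]))<17)
    yy,xx=np.nonzero(r);hy,hx=np.nonzero(hub)
    print("brass",s[i],"hub",hx.mean().round(1),hy.mean().round(1),len(hx),"red",len(xx), xx.mean().round(1) if len(xx) else None, yy.mean().round(1) if len(xx) else None, "ang",np.degrees(np.arctan2(yy.mean()-hy.mean(),xx.mean()-hx.mean())).round(1) if len(xx) else None)
E
python3 - <<'E'
from h import *
st();mark()
E
```

```text
t 12.65 loc [ 0.0063 -0.0168  0.1334] r 0.0438 a 0.145 toolz [-0.12  -0.001 -0.993] tooly [-0.945 -0.306  0.115] F(t) [-0.6 -7.2 -1.1] M [-0.98  0.02  0.17] w 0.309 g 40.0 q [-0.29  0.59  1.37 -0.02  1.3   2.71]
brass [ 233  218   51   60 2085] hub 258.2 257.0 337 red 20 271.6 264.2 ang 28.3
```

Emit:
servo_tool([
  [0,0,0,0,0,0,150],
  [0,0,0,0,0,0,150],
  [0,0,0,0,0,0,150],
])

```text
t: 12.95
position: [0.5765, -0.0556, 0.1333]
tcp_rot: [0.758, -0.65, -0.052, 0.031]
force: [-0.3, -0.1, 0.4]
width: 0.412
gripper_force: 0.0
```

Run:
```python
from h import *
st();mark()
```

```text
t 12.95 loc [ 0.0061 -0.0153  0.1333] r 0.0437 a 0.139 toolz [-0.121  0.001 -0.993] tooly [-0.943 -0.312  0.114] F(t) [-0.3 -0.1  0.4] M [ 0.05 -0.02 -0.02] w 0.412 g 0.0 q [-0.29  0.59  1.37 -0.01  1.3   2.7 ]
brass [ 233  216   52   59 2075] hub 258.3 254.6 332 red 28 270.8 261.4 ang 28.5
```

No spring-back (mark 28.3°→28.5°), so the nose is in the flat. I'll calibrate the screw angle from the red mark in the stored images.

```bash
python3 - <<'E'
import re
s=open('h.py').read()
i=s.index("def mark")
s=s[:i]+'''def mark(c=None,hr=.066,a=.105):
    "screw mark direction about the axis, in turner frame, cw seen from outside, deg; hub x/y offset"
    c=c or shot("wrist"); im=np.ascontiguousarray(c["image"]); h=cv2.cvtColor(im,cv2.COLOR_RGB2HSV); sub=np.zeros(h.shape[:2],np.uint8); sub[205:300,215:300]=255
    b=cv2.inRange(h,(15,100,60),(30,255,255))&sub; n,l,s,ce=cv2.connectedComponentsWithStats(b); i=1+s[1:,4].argmax(); x,y,w,hh=s[i,:4]
    k=np.zeros_like(sub);k[y:y+hh,x:x+w]=255
    r=(cv2.inRange(h,(0,120,60),(8,255,255))|cv2.inRange(h,(172,120,60),(180,255,255)))&k
    hub=(h[...,1]<90)&(k>0)&(np.hypot(*(np.mgrid[:384,:512]-np.array([y+hh*.55,x+w/2])[:,None,None]))<17)
    yy,xx=np.nonzero(r);hy,hx=np.nonzero(hub)
    N=np.array([np.sin(a),0,np.cos(a)]);P0=np.array([.0015,0,.09])+N*hr;X=np.array([np.cos(a),0,-np.sin(a)])
    def pl(u):
        o1,v=ray(c,u);o1=w2t(o1);v=frame().T@v;q=o1+v*((P0-o1)@N)/(v@N);return np.array([(q-P0)@X,q[1]])
    A=pl((hx.mean(),hy.mean()));B=pl((xx.mean(),yy.mean()))-A
    print("hub x,y",A.round(4),"mark r %.4f cw deg %.1f"%(np.hypot(*B),-np.degrees(np.arctan2(B[1],B[0]))))
'''
open('h.py','w').write(s)
E
python3 - <<'E'
from h import *
mark(load("pics/g_wrist.npz"),a=0.0);mark(load("pics/i.npz"));mark(hr=.063)
E
```

```text
hub x,y [ 0.0001 -0.0168] mark r 0.0084 cw deg -6.4
hub x,y [ 0.0002 -0.0164] mark r 0.0071 cw deg 29.4
hub x,y [ 0.0015 -0.017 ] mark r 0.0066 cw deg -166.2
```

Emit:
servo_tool([
  [0.18,0,0,0,0,0,120],
  [0.18,0,0,0,0,-7,120],
  [0.18,0,0,0,0,-14,120],
  [0.18,0,0,0,0,-21,120],
  [0.18,0,0,0,0,-28,120],
  [0.18,0,0,0,0,-35,120],
  [0.18,0,0,0,0,-42,120],
  [0.18,0,0,0,0,-49,120],
])

```text
t: 13.72
position: [0.5768, -0.0577, 0.1332]
tcp_rot: [0.96, -0.275, -0.06, 0.006]
force: [0.1, -0.6, -0.1]
width: 0.532
gripper_force: 0.0
```

Emit:
servo_tool([
  [0,0,0,0,0,-7,120],
  [0,0,0,0,0,-14,120],
  [0,0,0,0,0,-21,120],
  [0,0,0,0,0,-28,120],
  [0,0,0,0,0,-35,120],
  [0,0,0,0,0,-42,120],
  [0,0,0,0,0,-49,120],
  [0,0,0,0,0,-56,120],
])

```text
t: 14.38
position: [0.5767, -0.0577, 0.1332]
tcp_rot: [0.976, 0.208, -0.056, -0.023]
force: [0.1, 0.4, 0.8]
width: 0.527
gripper_force: 0.0
```

Emit:
servo_tool([
  [0,0,0,0,0,-7,120],
  [0,0,0,0,0,-14,120],
  [0,0,0,0,0,-21,120],
  [0,0,0,0,0,-28,120],
  [0,0,0,0,0,-35,120],
  [0,0,0,0,0,-42,120],
  [0,0,0,0,0,-49,120],
  [0,0,0,0,0,-56,120],
])

```text
t: 15.05
position: [0.5767, -0.0577, 0.1332]
tcp_rot: [0.764, 0.642, -0.039, -0.046]
force: [0.1, -0.1, -0.2]
width: 0.525
gripper_force: 0.0
```

Emit:
servo_tool([
  [0,0,0,0,0,-7,120],
  [0,0,0,0,0,-14,120],
  [0,0,0,0,0,-21,120],
  [0,0,0,0,0,-28,120],
  [0,0,0,0,0,-35,120],
  [0,0,0,0,0,-42,120],
  [0,0,0,0,0,-49,120],
  [0,0,0,0,0,-56,120],
])

```text
t: 15.72
position: [0.5768, -0.0578, 0.1332]
tcp_rot: [0.373, 0.926, -0.013, -0.059]
force: [-1.1, 0.0, -1.0]
width: 0.53
gripper_force: 0.0
```

Emit:
servo_tool([
  [0,0,0,0,0,-7,120],
  [0,0,0,0,0,-14,120],
  [0,0,0,0,0,-21,120],
  [0,0,0,0,0,-28,120],
  [0,0,0,0,0,-35,120],
  [0,0,0,0,0,-35,120],
])

```text
t: 16.22
position: [0.5767, -0.0577, 0.1332]
tcp_rot: [0.079, 0.995, 0.006, -0.06]
force: [0.9, -0.1, 0.2]
width: 0.528
gripper_force: 0.0
```

Run:
```python
from h import *
st();mark(hr=.063)
```

```text
t 16.22 loc [ 0.0067 -0.0174  0.1332] r 0.0437 a 0.154 toolz [-0.121  0.001 -0.993] tooly [-0.007  1.     0.002] F(t) [0.9 0.  0.2] M [ 0.01 -0.04 -0.02] w 0.528 g 0.0 q [-0.3   0.59  1.37 -0.02  1.3  -1.7 ]
hub x,y [ 0.0012 -0.0169] mark r 0.0067 cw deg -166.1
```

Emit:
servo_tool([
  [0,0,0,0,0,0,255],
  [0,0,0,0,0,0,255],
  [0,0,0,0,0,0,255],
  [0,0,0,0,0,0,255],
  [0,0.1,0,0,0,0,255],
  [0,0.2,0,0,0,0,255],
  [0,0.2,0,0,0,0,255],
], grip_force=40)

```text
t: 16.85
position: [0.5768, -0.0576, 0.1333]
tcp_rot: [0.081, 0.995, 0.004, -0.06]
force: [-2.6, -9.6, 0.3]
width: 0.303
gripper_force: 40.0
```

Emit:
servo_tool([
  [0,0,0.01,0,0,7,255],
  [0,0,0.02,0,0,14,255],
  [0,0,0.03,0,0,21,255],
  [0,0,0.05,0,0,28,255],
  [0,0,0.06,0,0,35,255],
  [0,0,0.07,0,0,42,255],
  [0,0,0.08,0,0,49,255],
  [0,0,0.09,0,0,56,255],
])

```text
t: 17.52
position: [0.5767, -0.0577, 0.1323]
tcp_rot: [0.542, 0.838, -0.025, -0.055]
force: [-2.4, -10.5, -1.2]
width: 0.305
gripper_force: 40.0
```

Run:
```python
from h import *
st();mark(hr=.063)
```

```text
t 17.52 loc [ 0.0067 -0.0174  0.1323] r 0.0429 a 0.156 toolz [-0.121 -0.003 -0.993] tooly [ 0.825  0.555 -0.102] F(t) [ -0.7 -10.8  -1.2] M [-1.63  0.2   0.24] w 0.305 g 40.0 q [-0.29  0.59  1.37 -0.02  1.3  -0.71]
hub x,y [ 0.0009 -0.0165] mark r 0.0065 cw deg -109.9
```

Emit:
servo_tool([
  [0,0,0,0,0,0,150],
  [-0.17,-0.11,0,0,0,0,150],
  [-0.17,-0.11,0,0,0,0,150],
  [-0.17,-0.11,0,0,0,0,255],
  [-0.17,-0.11,0,0,0,0,255],
  [-0.17,-0.11,0,0,0,0,255],
  [-0.08,-0.05,0,0,0,0,255],
  [0,0,0,0,0,0,255],
])

```text
t: 18.23
position: [0.5767, -0.0572, 0.1324]
tcp_rot: [0.538, 0.84, -0.025, -0.055]
force: [-3.7, -12.1, 1.1]
width: 0.309
gripper_force: 40.0
```

Emit:
servo_tool([
  [0,0,0.01,0,0,7,255],
  [0,0,0.02,0,0,14,255],
  [0,0,0.03,0,0,21,255],
  [0,0,0.05,0,0,28,255],
  [0,0,0.06,0,0,35,255],
  [0,0,0.07,0,0,42,255],
  [0,0,0.08,0,0,49,255],
  [0,0,0.09,0,0,56,255],
])

```text
t: 18.9
position: [0.577, -0.0573, 0.1314]
tcp_rot: [0.872, 0.486, -0.048, -0.037]
force: [-0.6, -9.1, -1.7]
width: 0.307
gripper_force: 40.0
```

Run:
```python
from h import *
st();mark(hr=.062)
```

```text
t 18.90 loc [ 0.0069 -0.0169  0.1314] r 0.0420 a 0.164 toolz [-0.12  -0.002 -0.993] tooly [ 0.919 -0.378 -0.11 ] F(t) [ 0.9 -9.1 -1.7] M [-1.55 -0.02  0.22] w 0.307 g 40.0 q [-0.29  0.59  1.37 -0.02  1.3   0.27]
hub x,y [ 0.0016 -0.0165] mark r 0.0064 cw deg -52.8
```

Emit:
servo_tool([
  [0,0,0,0,0,0,150],
  [-0.18,0.08,0,0,0,0,150],
  [-0.18,0.08,0,0,0,0,150],
  [-0.18,0.08,0,0,0,0,255],
  [-0.18,0.08,0,0,0,0,255],
  [-0.18,0.08,0,0,0,0,255],
  [-0.08,0.04,0,0,0,0,255],
  [0.05,-0.02,0,0,0,0,255],
])

```text
t: 19.62
position: [0.5769, -0.0569, 0.1315]
tcp_rot: [0.87, 0.489, -0.048, -0.037]
force: [-1.6, -15.1, -0.9]
width: 0.306
gripper_force: 40.0
```

Emit:
servo_tool([
  [0,0,0.01,0,0,7,255],
  [0,0,0.02,0,0,14,255],
  [0,0,0.03,0,0,21,255],
  [0,0,0.05,0,0,28,255],
  [0,0,0.06,0,0,35,255],
  [0,0,0.07,0,0,42,255],
  [0,0,0.08,0,0,49,255],
  [0,0,0.09,0,0,56,255],
])

```text
t: 20.28
position: [0.5769, -0.0575, 0.1305]
tcp_rot: [0.998, 0.02, -0.059, -0.009]
force: [0.3, -12.8, -1.7]
width: 0.305
gripper_force: 40.0
```

Run:
```python
from h import *
st();mark(hr=.061)
```

```text
t 20.28 loc [ 0.0068 -0.0172  0.1305] r 0.0411 a 0.166 toolz [-0.12  -0.003 -0.993] tooly [ 0.203 -0.979 -0.021] F(t) [  2.4 -12.6  -1.7] M [-2.04 -0.01  0.28] w 0.305 g 40.0 q [-0.29  0.59  1.37 -0.02  1.3   1.24]
hub x,y [ 0.0015 -0.0166] mark r 0.0066 cw deg 4.5
```

Emit:
servo_tool([
  [0,0,0,0,0,0,150],
  [-0.04,0.2,0,0,0,0,150],
  [-0.04,0.2,0,0,0,0,150],
  [-0.04,0.2,0,0,0,0,255],
  [-0.04,0.2,0,0,0,0,255],
  [-0.04,0.2,0,0,0,0,255],
  [-0.02,0.1,0,0,0,0,255],
  [0,0,0,0,0,0,255],
], grip_force=50)

```text
t: 21.0
position: [0.5767, -0.0574, 0.1306]
tcp_rot: [0.998, 0.024, -0.06, -0.009]
force: [-2.4, -17.0, -0.6]
width: 0.304
gripper_force: 50.0
```

Emit:
servo_tool([
  [0,0,0.01,0,0,7,255],
  [0,0,0.02,0,0,14,255],
  [0,0,0.03,0,0,21,255],
  [0,0,0.05,0,0,28,255],
  [0,0,0.06,0,0,35,255],
  [0,0,0.07,0,0,42,255],
  [0,0,0.08,0,0,49,255],
])

```text
t: 21.58
position: [0.5765, -0.0575, 0.1299]
tcp_rot: [0.917, -0.395, -0.058, 0.016]
force: [-4.2, -13.5, -0.3]
width: 0.307
gripper_force: 50.0
```

Run:
```python
from h import *
st();mark(hr=.060)
```

```text
t 21.58 loc [ 0.0064 -0.0172  0.1299] r 0.0405 a 0.159 toolz [-0.121 -0.003 -0.993] tooly [-0.6   -0.796  0.076] F(t) [ -1.9 -14.   -0.3] M [-1.83  0.49  0.29] w 0.307 g 50.0 q [-0.29  0.6   1.37 -0.02  1.3   2.1 ]
hub x,y [ 0.0016 -0.017 ] mark r 0.0084 cw deg 53.4
```

Emit:
servo_tool([
  [0,0,0,0,0,0,150],
  [0.13,0.18,0,0,0,0,150],
  [0.13,0.18,0,0,0,0,150],
  [0.13,0.18,0,0,0,0,255],
  [0.13,0.18,0,0,0,0,255],
  [0.13,0.18,0,0,0,0,255],
  [0.06,0.09,0,0,0,0,255],
  [0,0,0,0,0,0,255],
])

```text
t: 22.3
position: [0.5761, -0.0571, 0.1298]
tcp_rot: [0.918, -0.392, -0.059, 0.016]
force: [-7.2, -16.3, 2.2]
width: 0.305
gripper_force: 50.0
```

Emit:
servo_tool([
  [0,0,0.01,0,0,6,255],
  [0,0,0.02,0,0,12,255],
  [0,0,0.03,0,0,18,255],
  [0,0,0.04,0,0,22,255],
  [0,0,0.04,0,0,22,255],
])

```text
t: 22.72
position: [0.5762, -0.057, 0.1296]
tcp_rot: [0.825, -0.562, -0.055, 0.027]
force: [-5.8, -11.1, 2.1]
width: 0.302
gripper_force: 50.0
```

Run:
```python
from h import *
st();mark(hr=.059)
```

```text
t 22.72 loc [ 0.006  -0.0167  0.1296] r 0.0400 a 0.151 toolz [-0.122 -0.003 -0.993] tooly [-0.852 -0.514  0.106] F(t) [ -3.9 -11.9   2.1] M [-1.56  1.    0.23] w 0.302 g 50.0 q [-0.29  0.6   1.37 -0.02  1.3   2.48]
hub x,y [ 0.0014 -0.0169] mark r 0.0085 cw deg 76.2
```

Emit:
servo_tool([
  [0,0,0,0,0,0,150],
  [0,0,0,0,0,0,110],
  [0.13,0.12,0,0,0,0,110],
  [0.13,0.12,0,0,0,0,110],
])

```text
t: 23.1
position: [0.5761, -0.0566, 0.1293]
tcp_rot: [0.826, -0.56, -0.055, 0.025]
force: [0.3, -0.4, 1.1]
width: 0.562
gripper_force: 0.0
```

Run:
```python
from h import *
st();mark(hr=.059)
```

```text
t 23.10 loc [ 0.0059 -0.0164  0.1293] r 0.0398 a 0.148 toolz [-0.121  0.001 -0.993] tooly [-0.849 -0.518  0.103] F(t) [ 0.3 -0.4  1.1] M [0.05 0.07 0.03] w 0.562 g 0.0 q [-0.29  0.59  1.37 -0.01  1.29  2.47]
hub x,y [ 0.0014 -0.0167] mark r 0.0076 cw deg 76.0
```

Emit:
servo_tool([
  [0,0,-1,0,0,0,110],
  [0,0,-2.5,0,0,0,110],
  [0,0,-4,0,0,0,110],
  [0,0,-6,0,0,0,110],
  [0,0,-8,0,0,0,110],
  [0,0,-10,0,0,0,110],
  [0,0,-12,0,0,0,110],
  [0,0,-12,0,0,0,110],
])

```text
t: 23.82
position: [0.5917, -0.0594, 0.2531]
tcp_rot: [0.826, -0.56, -0.052, 0.024]
force: [-0.2, 0.1, 0.2]
width: 0.568
gripper_force: 0.0
```

Run:
```python
from h import *
st()
c=shot("wrist");np.savez("pics/z.npz",**{k:np.array(v) for k,v in c.items()})
cv2.imwrite("pics/z.png",cv2.resize(c["image"][:300],(800,469),interpolation=cv2.INTER_CUBIC)[...,::-1])
for a in(0,.1,.2): print(a,proj(c,t2w([.0015+.0586*np.sin(a),-.0175,.09+.0586*np.cos(a)]))[0]*[800/512,469/300])
```

```text
t 23.82 loc [ 0.0217 -0.0166  0.2531] r 0.1646 a 0.132 toolz [-0.113  0.    -0.994] tooly [-0.85  -0.518  0.097] F(t) [-0.2  0.1  0.2] M [0.12 0.12 0.  ] w 0.568 g 0.0 q [-0.29  0.53  1.15 -0.01  1.58  2.47]
0 [415.7063826  302.49175259]
0.1 [407.85296712 298.0995466 ]
0.2 [399.91798038 293.3956475 ]
```

View pics/z.png

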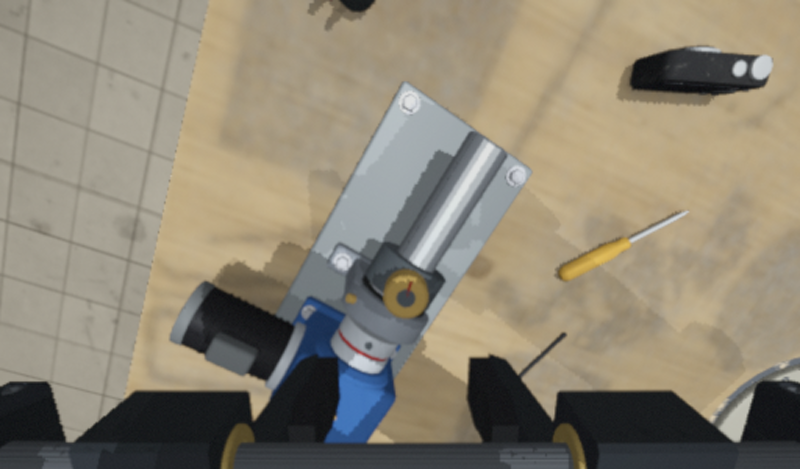

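The picture shows the collar against the bearing, with the head at (407,297) in line with the flat (prediction for 0.1 rad: (408,298)). The arm is clear and the loose items are undisturbed, so I'm handing in.

```bash
python3 -c "
from rig import bot
print(bot.job_done())"
```

```text
the job is handed in; nothing more can be done
None
```

The job is handed in: the collar is against the bearing and its screw is down in the flat, at about 7.6–7.7 rad by its red mark (7.5–7.9 is firm). The mark did not spring back on release, the arm is clear, and I never touched the loose items.

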